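Clamp a test bar in the thickness gauge until the ratchet slips

TASK

Measure the blue test bar: lay it flat on the gauge's work rest and slide it gently between the guides, under the spindle, until its end is fully home against the end stop. Then turn the black ratchet knob clockwise (seen from above), following it down as it screws in and neither pushing nor pulling it along its axis, until the spindle bears on the bar and the ratchet slips; let go and leave the bar clamped. Do not force the spindle, and leave the other test bars, the timer and the weight alone.

Things in the scene. Friction and masses are not known exactly. Their poses are not given: they have to be found in the camera images.
- gauge: Fixed bench thickness gauge with a grey C-frame. Origin: on the worktop under the spindle axis; z up; x from the open front, where bars slide in, to the column at the back (x +41 to +75 mm, 50 mm wide). Base x -39 to +77 mm, 100 mm wide, 14 mm high. The arm reaches forward to x -16 mm at heights 94 to 114 mm, 36 mm wide.
- rest_front (a point): Middle of the top front edge of the steel work rest (gauge x -75 mm, height 50 mm), axes as the gauge's. The rest is a rail 32 mm wide from here to +90 mm along x. Guides 6 mm high stand on it, 20 mm apart from +30 to +75 mm; they flare out to 30 mm apart at +10 mm. In front of this point there is only the worktop below.
- rest_home (a point): At gauge x -53 mm, height 54 mm, axes as the gauge's: where the centre of a bar comes to lie that is flat on the rest, between the guides, its end against the end stop. Such a bar sticks out 43 mm in front of the rest and can be held there from above; pressed down there, its inner end tips up and can catch on the spindle.
- end_stop: Dark steel block 30 mm wide at the back end of the rest, its top 15 mm above the rest, its front face at gauge x +12 mm. Origin: middle of its foot. A push of more than 25 N against it is too much.
- spindle: Upright steel spindle, 8 mm thick; slides down without turning, 15 mm per turn (2.4 mm per rad) of the thimble, and carries thimble and knob along. Origin: centre of its flat lower end; about 3 to 4.7 mm above a seated bar's top at the start. Its thread holds itself and runs with 0.06 N m dry friction. When the ratchet slips, at 0.09 N m, it bears on the bar with some 13 to 15 N; over 17 N is too much.
- spindle_tip (a point): Centre of the spindle's lower end. The knob sits on a sprung shaft, its centre 103 mm above this point when free, and yields 1 mm per 6 N along the axis; more than 1.3 mm (8 N) either way is too much. Such a push or pull while turning adds to or takes from the force on the bar. The contact with the bar yields: from first touch to slip takes up to 0.4 rad.
- knob_center (a point): Centre of the black round ratchet knob on the top, 26 mm thick, 30 mm high, white line on top; 4 mm below it the thimble, 19 mm thick. Clockwise from above takes the thimble along and screws the spindle down, knob included; once the spindle bears, the knob slips: it turns with a steady drag, thimble still. Slipping on does no harm; turning back unscrews. Can be gripped anew at any angle.
- bar_blue: The same blue test bar, origin in the middle of its underside.
- bar_blue_center (a point): Blue polymer test bar, 130 (own x) x 18 (y) x 8 (z) mm, 40 g, both ends alike; this point is its centre, 4 mm above its underside. Lies flat on the worktop at the start.
- bar_yellow_center (a point): Yellow polymer test bar, 130 (own x) x 18 (y) x 8 (z) mm, 40 g, both ends alike; this point is its centre, 4 mm above its underside. Leave alone.
- bar_grey_center (a point): Grey polymer test bar, 130 (own x) x 18 (y) x 8 (z) mm, 40 g, both ends alike; this point is its centre, 4 mm above its underside. Leave alone.
- timer: White bench timer, 58 x 94 x 23 mm, origin in the middle of its underside. Leave alone.
- weight: Check weight with a knob, 29 mm thick and 54 mm high, origin in the middle of its underside. Leave alone.
Things that resemble listed ones, but are neither listed nor needed, are in the scene too. Leave any red look-alike of the gauge alone.

How it is judged:
On the way, in this order (a step that is already met when the one before it is completed fails the run):
1. the blue bar lies fully home: flat on the rest, between the guides, its end against the end stop (x of bar_blue_center in the frame of rest_home between -0.0025 and 0.0025 m and y of bar_blue_center in the frame of rest_home between -0.003 and 0.003 m and z of bar_blue_center in the frame of rest_home between -0.002 and 0.002 m and angle between the x axis of bar_blue_center and the x axis of rest_home, either way round below 0.06 rad), for 0.2 s.
2. the spindle is screwed down until the ratchet slips: it bears on the bar with more than 9 N (all of step 1 and contact force between spindle and bar_blue above 9 N), for 0.3 s.
At the end, for the whole second after the job is handed in: The blue bar lies at rest at its home place on the gauge (within 2.5 mm along the guides, 3 mm across, 2 mm in height, 0.06 rad), clamped by the spindle with 9 to 17 N, and let go (all of step 2 and contact force between spindle and bar_blue below 17 N and linear speed of bar_blue below 0.01 m/s); the robot touches nothing.
It fails at once if the knob is pushed or pulled along its axis by more than 1.3 mm against its spring (about 8 N) (z of knob_center in the frame of spindle below 0.1017 m or z of knob_center in the frame of spindle above 0.1043 m).
It fails at once if the spindle is forced on the bar (over 25 N) (contact force between spindle and bar_blue above 25 N).
It fails at once if the bar is pushed hard against the end stop (over 25 N) (contact force between end_stop and bar_blue above 25 N).
It fails at once if another test bar, the timer or the weight is moved by more than 15 mm (distance of any of bar_yellow_center, bar_grey_center, timer, weight from where it was at the start of the episode above 0.015 m).
It also fails if it takes over 69 s, if anything falls off the work surface, if the arm or the gripper's body presses on something with over 40 N, if the wrist force passes 120 N, or if a joint passes its speed limit or range.

ROBOT

A 7-joint arm with a two-finger parallel gripper is mounted at the origin on a cart in front of the work surface, level with it; the furniture and walls round the work are solid. World frame = base frame: x ahead of the robot, y to its left, z up, the work surface at z = 0. Lengths are in m, angles in rad, forces in N, time in s.
With the tool pointing down it reaches from about 0.425 to 0.875 m from the base axis. Payload 4.7 kg.
Tool frame: the origin (TCP) lies on the mounting face of the last link; the fingertips stand 182 mm ahead of it and the grasp point (between the pads) lies 164 mm ahead of it (ctrl.finger_overhang is the distance from the TCP to the fingertips, in m); z points along the fingers, y is the line along which they close (so a half turn about z gives the same grasp; the last joint's range is limited). The gripper opens to 87 mm and grips with 3 to 60 N. Pads are 19 mm wide; open, the fingers measure 117 mm over their backs; the gripper's body (75 mm by 190 mm) begins 51 mm behind the grasp point.
Start: joints at [-1.33, 0.321, -0.07, 1.45, 0.023, 1.371, -0.057], TCP at [0.146, 0.633, 0.405] pointing down, gripper open.
Joint ranges: [-2.86, 2.86], [-0.3, 2.09], [-1.38, 1.24], [0.06, 2.45], [-1.56, 4.7], [0.09, 2.05], [-2.69, 2.69]. Speed limits (rad/s): [2.57, 2.57, 3.14, 3.14, 3.14, 3.14, 3.14].

INTERFACE

Orientations are given as a rotation vector (axis times angle).
In Python, from bench import ctrl gives the robot as it stands.
- The arm moves only by the shell command python3 -m jog 'ROWS' [FORCE]. ROWS is a JSON object of lists of equal length, an entry for each row: "translation": the shift along the tool's x, y, z as a fraction of full scale, a list of three; "yaw": the turn about the tool's z as a fraction of full scale; "jaw": the closure, from 0 (fully open) to 1 (shut). In form: {"translation": [[dx, dy, dz], ...], "yaw": [yaw, ...], "jaw": [jaw, ...]}. A call has 1 to 8 rows; each row is the pose to reach, as a shift and turn from the pose commanded when the call began, along the tool's axes at that moment, turning the shorter way round; what a row does not reach only later rows make up. Full scale, the value 1, is 0.2 m for a shift and 180 degrees for a turn. A row lasts 1/8 s, in which the tool goes at most 62.5 mm and 10.7 degrees, less where a joint would pass 70% of its speed; a pose out of reach is approached as far as the arm can. A call with a number of a shift or a turn outside -1 to 1 is refused whole. A call with a gripper value outside its range is refused whole. The fingers move at their own pace and stop on an object; FORCE is the grip in N (left out, the last holds). Time passes only in rows, so rows that repeat a pose let the fingers close. It gives the time, the measured TCP pose, the force, the opening and the grip force at its end, in the units of the state.
- ctrl.get_state(): the state, without advancing time (a new reading comes with each control period).
- ctrl.get_image(name): name is "side" or "top"; returns a dict with "pixels" (420x560x3 uint8, blue, green, red), "fx", "fy", "cx", "cy" (pixels), "R" (3x3) and "t" (3): a world point X has camera coordinates R X + t. Camera axes: x right, y down, z forward; pixel columns grow to the right and rows downward; lengths in m; the calibration is good to about 2 mm. A picture is of the moment at which its call begins. There is no depth.
- ctrl.close_job(): hands the job in; it is judged then, once.
Trained networks look in a picture, given as the dict that the camera call returned (one of the last four; its "shot" number tells which), for a name from the list of things; names that differ only in an ending like _2 or _b are one class to them, and where a whole thing is asked for, a point or a joint stands for the part that bears it (a point fixed in the world has none). Each returns a list of dicts, best first, with "p" (0 to 1); they miss things now and then, are a little off and sometimes report something else, mostly with a low value. They report only what shows in the picture. A call takes as long as a camera call. They do not tell look-alikes from the thing itself.
- ctrl.silhouettes(label, picture): "region" (420x560 bool, what is visible of it) and "at" ([column, row] in pixels, amid what is visible of it).
The state is a dict: "time": time; "joint_positions": joint angles; "qd": joint speeds; "joint_torque": joint torques, N m; "position": TCP position; "tool_rot": TCP orientation; "ft_force": force on the tool from outside, world axes, zero at the start; "torque": the same for the moment, N m; "grip_width": opening from 0.0 (shut) to 1.0 (fully open); "grip_force": force on a finger pad.
Only numpy, scipy, OpenCV 4.12 (cv2) and the standard library are available. Lean on these libraries where they do the work, as an engineer would, in place of code of your own. Each camera call takes 0.05 s, during which the arm holds its last target. There are 200 camera calls.

## Working session

There is one attempt and no reset: what is moved stays moved. The work goes in short steps, Python scripts to look and compute and a shell command to move; the robot and the scene stay as the last step left them, time stands still between calls to the robot, and variables do not carry over. Pictures are saved under pics/ and viewed, at most 10 in all, crops included, and the job is handed in when it is done.

```bash
mkdir -p pics; ls
cat > h.py <<'E'
import numpy as np, cv2
from bench import ctrl
from scipy.spatial.transform import Rotation as Ro
def ray(im,uv):
    R=np.array(im["R"]);t=np.array(im["t"])
    d=R.T@np.array([(uv[0]-im["cx"])/im["fx"],(uv[1]-im["cy"])/im["fy"],1.]);return -R.T@t,d
def onz(im,uv,z):
    o,d=ray(im,uv);return o+d*(z-o[2])/d[2]
def proj(im,X):
    c=np.array(im["R"])@np.array(X)+np.array(im["t"]);return np.array([im["fx"]*c[0]/c[2]+im["cx"],im["fy"]*c[1]/c[2]+im["cy"]])
def save(im,n): cv2.imwrite("pics/"+n,im["pixels"])
def tri(i1,u1,i2,u2):
    o1,d1=ray(i1,u1);o2,d2=ray(i2,u2)
    d1/=np.linalg.norm(d1);d2/=np.linalg.norm(d2)
    s=np.linalg.lstsq(np.c_[d1,-d2],o2-o1,rcond=None)[0]
    a=o1+d1*s[0];b=o2+d2*s[1];return (a+b)/2,np.linalg.norm(a-b)
E
python3 - <<'E'
from h import *
s=ctrl.get_state();print(s)
R=Ro.from_rotvec(s["tool_rot"]).as_matrix();print(R.round(3),ctrl.finger_overhang)
ims={}
for n in("top","side"):
    im=ctrl.get_image(n);save(im,n+"0.png");ims[n]=im
    print(n,"cam at",(-np.array(im["R"]).T@im["t"]).round(3),im["fx"],np.array(im["R"]).round(2).tolist())
    for l in("gauge","bar_blue","knob_center","end_stop","spindle","bar_yellow_center","bar_grey_center","timer","weight"):
        for d in ctrl.silhouettes(l,im)[:3]:
            c=cv2.minAreaRect(np.argwhere(d["region"])[:,::-1].astype(np.float32))
            print(" ",l,round(d["p"],2),np.round(d["at"],1),"z0:",onz(im,d["at"],0.0).round(3)[:2],[np.round(x,1) for x in c])
cv2.imwrite("pics/a.png",np.vstack([ims["top"]["pixels"]]))
E
```

```text
pics
{'time': 0.0, 'joint_positions': array([-1.32990305,  0.32183068, -0.07006058,  1.45171126,  0.02260377,
        1.37077207, -0.05695771]), 'qd': array([ 0.00137163,  0.0005103 , -0.00264059,  0.00086103, -0.00069923,
       -0.00048152,  0.0006932 ]), 'joint_torque': array([ 9.50611093e-05, -4.91298795e+01, -4.03780835e-01, -3.12517798e+01,
       -6.37466437e-02,  4.38224024e-02,  1.80315692e-04]), 'position': array([0.1461531 , 0.63313942, 0.40363779]), 'tool_rot': array([-3.55546251e-01, -3.12129735e+00,  3.03428189e-03]), 'ft_force': array([-0.61383193,  0.88874817, -0.02478597]), 'torque': array([ 0.03349075,  0.02465091, -0.01317698]), 'grip_force': 0.0, 'grip_width': 0.9989517283085568}
[[-0.974  0.225 -0.   ]
 [ 0.225  0.974 -0.002]
 [-0.    -0.002 -1.   ]] 0.1822
top cam at [0.471 0.03  1.42 ] 521.7531096768661 [[-0.02, -1.0, 0.0], [-1.0, 0.02, -0.07], [0.07, -0.0, -1.0]]
  gauge 0.84 [276.2 194.9] z0: [0.635 0.046] [array([275.2, 197.5]), array([61.3, 37.2]), np.float64(80.1)]
  gauge 0.55 [228.  267.3] z0: [0.44 0.18] [array([228.2, 273.6]), array([59.5, 38.1]), np.f
[... 1884 characters left out ...]
.float64(90.0)]
  spindle 0.62 [326.9 246.6] z0: [0.397 0.073] [array([329.5, 246.5]), array([15.,  9.]), np.float64(90.0)]
  spindle 0.31 [256.9 220. ] z0: [ 0.619 -0.082] [array([258.5, 219. ]), array([12.,  9.]), np.float64(90.0)]
  bar_yellow_center 0.53 [281.6 190. ] z0: [ 0.509 -0.215] [array([287.5, 190. ]), array([ 4., 31.]), np.float64(90.0)]
  bar_yellow_center 0.29 [254.8 242. ] z0: [0.638 0.015] [array([258.2, 238.6]), array([48.1, 46.8]), np.float64(71.6)]
  bar_grey_center 0.58 [282.8 169.7] z0: [ 0.488 -0.325] [array([281.4, 170. ]), array([ 5.3, 30.3]), np.float64(76.6)]
  weight 0.68 [232.7 323.7] z0: [0.736 0.305] [array([232. , 320.5]), array([11.,  8.]), np.float64(90.0)]
```

Run:
```python
from h import *
a=cv2.imread("pics/top0.png");b=cv2.imread("pics/side0.png")
ca=cv2.resize(a[150:310,190:340],(400,427),interpolation=cv2.INTER_CUBIC)
cb=cv2.resize(b[190:300,230:360],(400,338),interpolation=cv2.INTER_CUBIC)
o=np.zeros((427,800,3),np.uint8);o[:,:400]=ca;o[:338,400:]=cb
cv2.imwrite("pics/crop1.png",o)
```

```text
(no output)
```

View pics/top0.png

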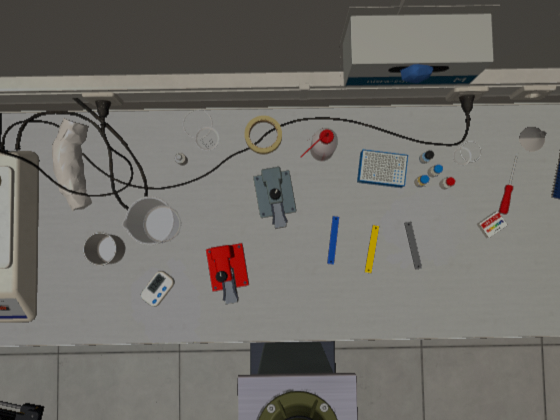

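View pics/crop1.png

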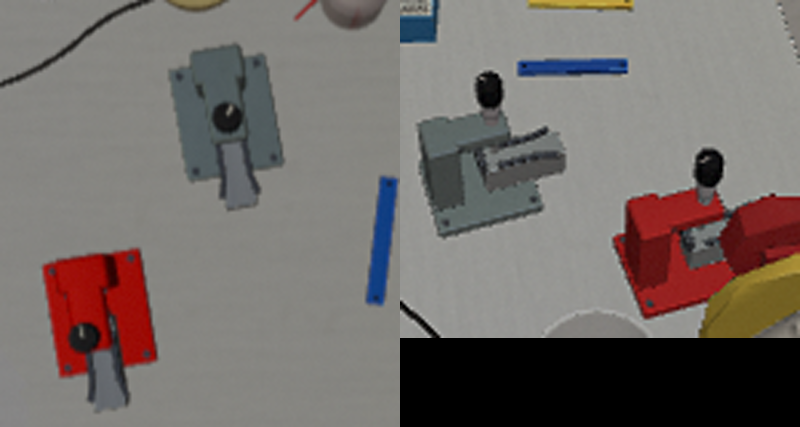

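Grey gauge at (276,195) is the real one; the red look-alike at (228,268) is to be left alone. There is only one blue bar, at (333,240); yellow (372,248) and grey (412,245) are the distractors. In the crop, the grey gauge's rest points toward the robot. Next I'll fit the poses.

```bash
cat >> h.py <<'E'
from scipy.optimize import minimize
def box(x0,x1,y0,y1,z0,z1): return np.array([[x,y,z] for x in(x0,x1) for y in(y0,y1) for z in(z0,z1)])/1000.
def cyl(r,z0,z1): return np.array([[r*np.cos(a),r*np.sin(a),z] for a in np.arange(0,6.3,.3) for z in(z0,z1)])/1000.
GA=[box(-39,77,-50,50,0,14),box(41,75,-25,25,0,114),box(-16,75,-18,18,94,114),box(-75,15,-16,16,36,50)]
KN=[cyl(13,150,180)]
BAR=[box(-65,65,-9,9,0,8)]
def place(p,P): 
    c,s=np.cos(p[2]),np.sin(p[2]);return P@np.array([[c,s,0],[-s,c,0],[0,0,1]])+[p[0],p[1],p[3] if len(p)>3 else 0]
def render(im,p,M,S=8):
    m=np.zeros((420,560),np.uint8)
    sub=np.zeros((420*4,560*4),np.uint8)
    for P in M:
        uv=np.array([proj(im,X) for X in place(p,P)])
        h=cv2.convexHull(((uv+.5)*4*16).astype(np.int32))
        cv2.fillConvexPoly(sub,h,1,shift=4)
    return cv2.resize(sub.astype(np.float32),(560,420),interpolation=cv2.INTER_AREA)
def fit(views,p0,M):  # views: [(im,mask)]
    def cost(p): return sum(np.abs(render(im,p,M)-mk).sum()/mk.sum() for im,mk in views)
    sim=np.array([p0]+[np.array(p0)+d for d in np.diag([.01,.01,.06,.01][:len(p0)])])
    r=minimize(cost,p0,method="Nelder-Mead",options=dict(initial_simplex=sim,maxiter=120,xatol=1e-4));return r.x,r.fun
def blue(im): 
    a=im["pixels"].astype(int);return ((a[...,0]-a[...,2]>50)).astype(np.float32)
E
python3 - <<'E'
from h import *
t=ctrl.get_image("top");s=ctrl.get_image("side")
g={}
for n,im in(("t",t),("s",s)):
    L=ctrl.silhouettes("gauge",im);u=[276,195] if n=="t" else [257,240]
    d=min(L,key=lambda d:np.hypot(*(np.array(d["at"])-u)));g[n]=d["region"].astype(np.float32);print(d["at"],d["p"])
p0=[.62,.045,-.15]
for v in([(t,g["t"]),(s,g["s"])],[(t,g["t"])],[(s,g["s"])]):
    p,f=fit(v,p0,GA+KN);print("gauge",p.round(4),round(f,3))
    if len(v)==2: P=p
# bar
bv=[]
for im,u in((t,(333,240)),(s,(286,210))):
    m=blue(im);n,lab=cv2.connectedComponents(m.astype(np.uint8));mm=(lab==lab[u[1],u[0]]).astype(np.float32)
    print("blue px",mm.sum(),m[u[1],u[0]]);bv.append((im,mm))
for v in(bv,bv[:1],bv[1:]):
    p,f=fit(v,[.505,-.107,0.0],BAR);print("bar",p.round(4),round(f,3))
# knob (dark) 
for im,u in((t,(275,194)),(s,(258,219))):
    a=im["pixels"].max(2)<55;n,lab,st,ce=cv2.connectedComponentsWithStats(a.astype(np.uint8))
    print("dark",[(st[i].tolist(),ce[i].round(1)) for i in range(1,n) if np.hypot(*(ce[i]-u))<15])
    print("knob pred",proj(im,place(P,np.array([[0,0,.165]]))[0]))
    o=im["pixels"].copy()
    for M,c in((GA,(0,255,0)),(KN,(0,0,255))):
        for b in M:
            h=cv2.convexHull(np.array([proj(im,X) for X in place(P,b)]).round().astype(np.int32));cv2.polylines(o,[h],True,c,1)
    y,x=u;save({"pixels":cv2.resize(o[u[1]-40:u[1]+70,u[0]-60:u[0]+60],(480,440),interpolation=cv2.INTER_NEAREST)},"ov%d.png"%u[0])
cv2.imwrite("pics/ov.png",cv2.resize(np.hstack([cv2.imread("pics/ov275.png"),cv2.imread("pics/ov258.png")]),(800,366)))
E
```

```text
[274.2, 196.8] 0.81
[256.4, 240.8] 0.64
gauge [0.6194 0.0488 0.1576] 0.176
gauge [0.6173 0.048  0.1579] 0.064
gauge [0.6201 0.0517 0.1475] 0.085
blue px 307.0 1.0
blue px 150.0 1.0
bar [ 0.5117 -0.1053 -0.1415] 0.495
bar [ 0.5099 -0.1056 -0.1331] 0.129
bar [ 0.5125 -0.1027 -0.1066] 0.3
dark [([279, 179, 3, 5, 10], array([280.3, 180.7])), ([264, 182, 2, 4, 6], array([264.5, 183.3])), ([270, 188, 11, 12, 90], array([274.7, 194.1])), ([281, 202, 1, 1, 1], array([281., 202.])), ([271, 204, 1, 1, 1], array([271., 204.]))]
knob pred [274.21662599 193.50997287]
dark [([270, 211, 1, 1, 1], array([270., 211.])), ([255, 213, 8, 12, 80], array([258.6, 219. ]))]
knob pred [258.76217348 218.24289104]
```

View pics/ov.png

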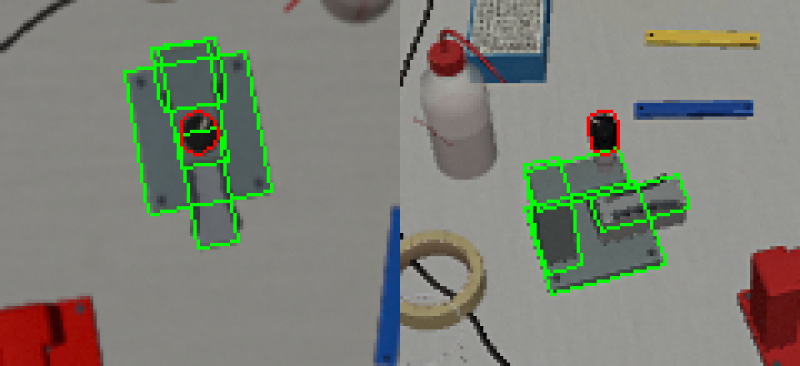

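```bash
python3 -m jog '{"translation":[[-0.3,-0.3,0],[-0.6,-0.6,0],[-0.9,-0.9,0],[-1,-1,0],[-1,-1,0],[-1,-1,0]],"yaw":[0,0,0,0,0,0],"jaw":[0.5,0.5,0.5,0.5,0.5,0.5]}' 20; python3 -m jog '{"translation":[[-0.3,-0.3,0],[-0.6,-0.6,0],[-0.9,-0.9,0],[-1,-1,0],[-1,-1,0],[-1,-1,0]],"yaw":[0,0,0,0,0,0],"jaw":[0.5,0.5,0.5,0.5,0.5,0.5]}'
```

```text
time: 1.95
position: [0.2981, 0.3911, 0.4053]
tool_rot: [0.364, 3.12, 0.001]
ft_force: [0.8, 0.8, -0.1]
grip_width: 0.517
grip_force: 0.0
time: 2.7
position: [0.4471, 0.1524, 0.405]
tool_rot: [0.361, 3.12, 0.0]
ft_force: [-0.2, 0.2, 0.6]
grip_width: 0.501
grip_force: 0.0
```

```bash
cat >> h.py <<'E'
def go(x,y,z,ang):
    s=ctrl.get_state();R=Ro.from_rotvec(s["tool_rot"]).as_matrix()
    d=R.T@(np.array([x,y,z])-s["position"])/.2
    a=np.arctan2(R[1,0],R[0,0]);dy=-((ang-a+np.pi)%(2*np.pi)-np.pi)/np.pi
    print("dt",d.round(4),"yaw",round(dy,4),"j",s["joint_positions"].round(2))
E
python3 -c "
from h import *
go(.4644,-.0989,.25,np.pi-.133)"
```

```text
dt [-0.3711 -1.2038  0.7751] yaw -0.0311 j [-0.8  -0.08  0.4   1.89  0.03  1.33  0.93]
```

```bash
python3 -m jog '{"translation":[[-0.1,-0.3,0],[-0.2,-0.6,0],[-0.3,-0.9,0],[-0.37,-1,0.3],[-0.37,-1,0.5],[-0.37,-1,0.5],[-0.37,-1,0.5]],"yaw":[0,0,0,-0.03,-0.03,-0.03,-0.03],"jaw":[0.5,0.5,0.5,0.5,0.5,0.5,0.5]}'
python3 - <<'E'
from h import *
t=ctrl.get_image("top");s=ctrl.get_image("side");vs=[]
go(.4644,-.0989,.20,np.pi-.133)
o=np.vstack([cv2.resize(t["pixels"][200:290,280:420],(560,360)),])
p=cv2.resize(s["pixels"][160:250,230:370],(560,360))
cv2.imwrite("pics/app.png",cv2.resize(np.hstack([o,p]),(800,257)))
for im in(t,s): print(proj(im,[.4644,-.0989,.008]))
E
```

```text
time: 3.58
position: [0.4741, -0.0562, 0.3062]
tool_rot: [0.204, 3.133, 0.001]
ft_force: [1.1, -0.7, -0.3]
grip_width: 0.498
grip_force: 0.0
dt [ 0.0232 -0.2158  0.5337] yaw 0.0008 j [-0.61  0.01  0.69  2.01 -0.01  1.12  1.52]
[330.78825496 256.53655915]
[298.56713359 209.80598233]
```

View pics/app.png

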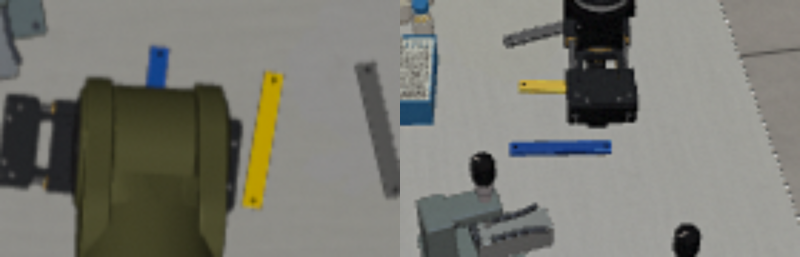

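```bash
python3 -m jog '{"translation":[[0.02,-0.1,0],[0.02,-0.215,0],[0.02,-0.215,0.2],[0.02,-0.215,0.4],[0.02,-0.215,0.55],[0.02,-0.215,0.6],[0.02,-0.215,0.6],[0.02,-0.215,0.6]],"yaw":[0,0,0,0,0,0,0,0],"jaw":[0.5,0.5,0.5,0.5,0.5,0.5,0.5,0.5]}' 25; python3 -m jog '{"translation":[[0,0,0],[0,0,0],[0,0,0],[0,0,0],[0,0,0]],"yaw":[0,0,0,0,0],"jaw":[0.7,0.85,0.95,0.95,0.95]}'
```

```text
time: 4.68
position: [0.4643, -0.1003, 0.1862]
tool_rot: [0.208, 3.132, 0.001]
ft_force: [1.2, 0.6, 0.9]
grip_width: 0.502
grip_force: 0.0
time: 5.3
position: [0.4636, -0.0999, 0.1849]
tool_rot: [0.208, 3.135, 0.0]
ft_force: [-0.9, 0.3, 3.1]
grip_width: 0.201
grip_force: 25.0
```

```bash
python3 -m jog '{"translation":[[0,0,-0.2],[0,0,-0.45],[0,0,-0.5],[0,0,-0.5]],"yaw":[0,0,0,0],"jaw":[0.95,0.95,0.95,0.95]}'; python3 -c "
from h import *
go(.4495,.0231,.25,np.pi+.155)"
```

```text
time: 5.8
position: [0.4635, -0.0998, 0.2849]
tool_rot: [0.207, 3.134, 0.001]
ft_force: [-0.0, -0.0, -1.6]
grip_width: 0.202
grip_force: 25.0
dt [0.1506 0.5998 0.1747] yaw -0.0914 j [-0.58  0.04  0.76  2.04 -0.03  1.07  1.63]
```

Move over the front of the rest, then check the bar's fit in the pictures.

```bash
python3 -m jog '{"translation":[[0.05,0.15,0],[0.1,0.35,0],[0.15,0.5,0],[0.15,0.6,0],[0.15,0.6,0.1],[0.15,0.6,0.15],[0.15,0.6,0.15]],"yaw":[-0.03,-0.06,-0.09,-0.09,-0.09,-0.09,-0.09],"jaw":[0.95,0.95,0.95,0.95,0.95,0.95,0.95]}'
python3 - <<'E'
from h import *
go(.4495,.0231,.25,np.pi+.155)
t=ctrl.get_image("top");s=ctrl.get_image("side");st=ctrl.get_state()
zb=st["position"][2]-.1849
for im in(t,s):
    m=blue(im);ys,xs=np.nonzero(m)
    n,lab,ss,ce=cv2.connectedComponentsWithStats(m.astype(np.uint8))
    for i in range(1,n):
        q=onz(im,ce[i],zb+.008)
        if ss[i][4]>15 and np.hypot(q[0]-.5,q[1]-.03)<.12:
            print(ss[i],ce[i].round(1),q.round(4))
P=[.6185,.0495,.155]
print(zb,[ [proj(im,place(P,np.array([[-.06,0,.05]]))[0]).round(1)] for im in(t,s)])
o=cv2.resize(t["pixels"][180:280,230:350],(480,400));p=cv2.resize(s["pixels"][180:280,220:340],(480,400))
cv2.imwrite("pics/pre.png",cv2.resize(np.hstack([o,p]),(800,333)))
E
```

```text
time: 6.68
position: [0.4493, 0.0224, 0.2536]
tool_rot: [0.232, -3.13, 0.002]
ft_force: [0.3, -0.4, -0.6]
grip_width: 0.201
grip_force: 25.0
dt [-0.0018  0.0035  0.0179] yaw -0.0022 j [-0.72  0.02  0.62  2.12 -0.01  1.    1.63]
[276 221  11  25 166] [281.2 233.1] [0.5269 0.0337 0.0779]
[278 223  30  12 154] [292.6 228.5] [0.5102 0.0377 0.0779]
0.06989652056476098 [[array([278.6, 221.3])], [array([278.2, 236.1])]]
```

View pics/pre.png

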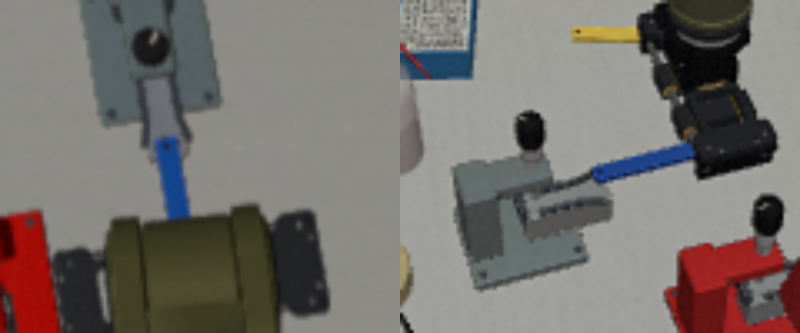

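```bash
python3 -m jog '{"translation":[[0,0,0.03],[0,0,0.06],[0,0,0.08],[0,0,0.085],[0,0,0.085],[0,0,0.085]],"yaw":[0,0,0,0,0,0],"jaw":[0.95,0.95,0.95,0.95,0.95,0.95]}'; python3 -c "
from h import *
go(.4495,.0231,.2349,np.pi+.155)
go(.5207,.0342,.2349,np.pi+.155)"
```

```text
time: 7.52
position: [0.4497, 0.023, 0.2379]
tool_rot: [-0.236, 3.132, 0.0]
ft_force: [-0.7, 0.4, -0.5]
grip_width: 0.204
grip_force: 25.0
dt [0.001  0.0006 0.0151] yaw -0.0015 j [-0.72  0.05  0.63  2.14 -0.04  0.96  1.65]
dt [-0.3593  0.0021  0.0152] yaw -0.0015 j [-0.72  0.05  0.63  2.14 -0.04  0.96  1.65]
```

```bash
python3 -m jog '{"translation":[[0,0,0.006],[0,0,0.011],[-0.03,0,0.011],[-0.06,0,0.011],[-0.09,0,0.011],[-0.12,0,0.011],[-0.12,0,0.011],[-0.12,0,0.011]],"yaw":[0,0,0,0,0,0,0,0],"jaw":[0.95,0.95,0.95,0.95,0.95,0.95,0.95,0.95]}'; python3 -m jog '{"translation":[[-0.03,0,0],[-0.06,0,0],[-0.09,0,0],[-0.12,0,0],[-0.15,0,0],[-0.15,0,0],[-0.15,0,0]],"yaw":[0,0,0,0,0,0,0],"jaw":[0.95,0.95,0.95,0.95,0.95,0.95,0.95]}'
```

```text
time: 8.52
position: [0.4733, 0.0265, 0.2355]
tool_rot: [0.236, -3.133, 0.0]
ft_force: [0.6, -0.2, 0.4]
grip_width: 0.202
grip_force: 25.0
time: 9.4
position: [0.503, 0.031, 0.2355]
tool_rot: [0.236, -3.133, -0.0]
ft_force: [-0.6, -0.1, -0.3]
grip_width: 0.202
grip_force: 25.0
```

```bash
python3 -m jog '{"translation":[[-0.02,0,0],[-0.04,0,0],[-0.055,0,0],[-0.06,0,0],[-0.06,0,0],[-0.06,0,0]],"yaw":[0,0,0,0,0,0],"jaw":[0.95,0.95,0.95,0.95,0.95,0.95]}' 8; python3 -m jog '{"translation":[[-0.005,0,0],[-0.01,0,0],[-0.015,0,0],[-0.015,0,0]],"yaw":[0,0,0,0],"jaw":[0.95,0.95,0.95,0.95]}'
```

```text
time: 10.15
position: [0.5148, 0.0329, 0.2355]
tool_rot: [0.236, -3.133, -0.0]
ft_force: [0.2, 0.4, -0.3]
grip_width: 0.208
grip_force: 8.0
time: 10.65
position: [0.5179, 0.0333, 0.2356]
tool_rot: [-0.236, 3.133, 0.0]
ft_force: [-0.3, -0.4, -0.3]
grip_width: 0.204
grip_force: 8.0
```

```bash
for i in 1 2; do python3 -m jog '{"translation":[[-0.004,0,0],[-0.008,0,0],[-0.008,0,0]],"yaw":[0,0,0],"jaw":[0.95,0.95,0.95]}' 8 | egrep "pos|ft"; done
```

```text
position: [0.5195, 0.0336, 0.2356]
ft_force: [-0.1, -0.2, -0.7]
position: [0.5207, 0.0337, 0.2354]
ft_force: [-1.5, -1.1, -0.6]
```

```bash
for i in 1 2; do python3 -m jog '{"translation":[[-0.003,0,0],[-0.006,0,0],[-0.006,0,0]],"yaw":[0,0,0],"jaw":[0.95,0.95,0.95]}' 8 | egrep "pos|ft"; done
```

```text
position: [0.5212, 0.0338, 0.2349]
ft_force: [-4.9, -0.7, 0.2]
position: [0.5218, 0.0338, 0.2348]
ft_force: [-8.0, -1.1, 2.8]
```

```bash
python3 -m jog '{"translation":[[0.004,0,0],[0.004,0,0],[0.004,0,0],[0.004,0,0],[0.004,0,0]],"yaw":[0,0,0,0,0],"jaw":[0.9,0.7,0.5,0.5,0.5]}' 8; python3 -m jog '{"translation":[[0,0,-0.1],[0,0,-0.3],[0.2,0,-0.5],[0.4,0,-0.6],[0.4,0,-0.6]],"yaw":[0,0,0,0,0],"jaw":[0.5,0.5,0.5,0.5,0.5]}'
python3 - <<'E'
from h import *
t=ctrl.get_image("top");s=ctrl.get_image("side");vs=[]
P=[.6185,.0495,.155]
home=place(P,np.array([[-.053,0,.054]]))[0];print(home)
cr=[]
for im in(t,s):
    m=blue(im);n,lab,ss,ce=cv2.connectedComponentsWithStats(m.astype(np.uint8));u=proj(im,home+[-.03,0,.0])
    ok=[i for i in range(1,n) if ss[i][4]>15 and np.hypot(*(ce[i]-u))<25];print([(ss[i].tolist(),ce[i].round(1)) for i in ok],u.round(1))
    end=proj(im,place(P,np.array([[-.118,0,.058]]))[0]);print("front end pred",end.round(1))
    o=cv2.resize(im["pixels"][int(u[1])-45:int(u[1])+35,int(u[0])-50:int(u[0])+50],(500,400),interpolation=cv2.INTER_CUBIC);cr.append(o)
cv2.imwrite("pics/home.png",cv2.resize(np.hstack(cr),(800,320)))
E
```

```text
time: 12.78
position: [0.5228, 0.0341, 0.2358]
tool_rot: [-0.236, 3.132, 0.0]
ft_force: [-0.3, -0.1, -0.3]
grip_width: 0.48
grip_force: 0.0
time: 13.4
position: [0.4424, 0.0214, 0.3575]
tool_rot: [-0.236, 3.129, 0.007]
ft_force: [0.2, -0.3, 1.1]
grip_width: 0.499
grip_force: 0.0
[0.56613539 0.04131785 0.054     ]
[([273, 203, 13, 41, 271], array([279.2, 222.6]))] [278.3 230. ]
front end pred [282.3 243. ]
[([257, 230, 38, 14, 181], array([276.7, 236.1]))] [285.1 234.8]
front end pred [294.7 230.4]
```

View pics/home.png

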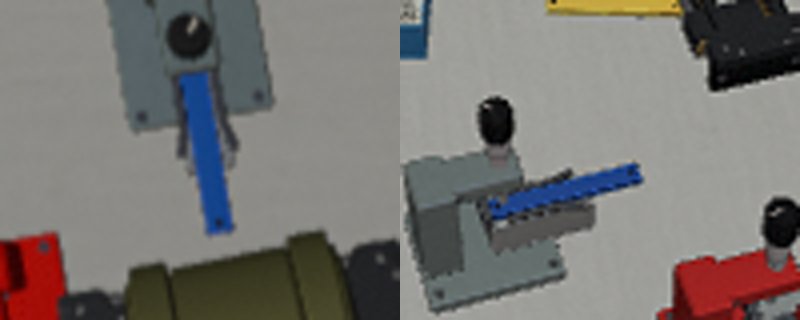

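Run:
```python
from h import *
uv=[]
t=ctrl.get_image("top");s=ctrl.get_image("side")
for im,u in((t,(275,194)),(s,(258.6,219))):
    x0,y0=int(u[0])-14,int(u[1])-14
    g=im["pixels"][y0:y0+28,x0:x0+28].max(2).astype(float)
    w=np.clip((90-g)/60,0,1);n,lab=cv2.connectedComponents((w>.3).astype(np.uint8));k=lab[14,14] or lab[13:17,13:17].max()
    w=w*(lab==k);ys,xs=np.mgrid[:28,:28];uv.append([(w*xs).sum()/w.sum()+x0,(w*ys).sum()/w.sum()+y0]);print(uv[-1],(lab==k).sum())
print(tri(t,uv[0],s,uv[1]), onz(t,uv[0],.170), onz(s,uv[1],.167))
go(.6185,.0495,.40,np.pi+.155)
```

```text
[np.float64(274.91133799032775), np.float64(193.9271001253806)] 110
[np.float64(258.6257088846881), np.float64(219.08422600294057)] 83
(array([0.61951174, 0.04714081, 0.15889451]), np.float64(0.0008810295887493096)) [0.61777396 0.04706861 0.17      ] [0.62030248 0.05376398 0.167     ]
dt [-0.8833  0.004  -0.2253] yaw -0.0015 j [-0.76 -0.13  0.61  2.02  0.08  1.23  1.54]
```

```bash
python3 -m jog '{"translation":[[0,0,-0.22],[-0.2,0,-0.225],[-0.4,0,-0.225],[-0.6,0,-0.225],[-0.8,0,-0.225],[-0.883,0.004,-0.225],[-0.883,0.004,-0.225],[-0.883,0.004,-0.225]],"yaw":[0,0,0,0,0,0,0,0],"jaw":[0.4,0.4,0.4,0.4,0.4,0.4,0.4,0.4]}'
python3 - <<'E'
from h import *
go(.6187,.049,.331,np.pi+.155)
E
```

```text
time: 14.6
position: [0.6178, 0.049, 0.3995]
tool_rot: [0.235, -3.131, 0.002]
ft_force: [-0.0, -0.2, 0.8]
grip_width: 0.596
grip_force: 0.0
dt [-0.0049 -0.0005  0.3424] yaw -0.0017 j [-0.68  0.3   0.7   1.56 -0.2   1.35  1.75]
```

```bash
python3 -m jog '{"translation":[[-0.004,0,0.05],[-0.004,0,0.12],[-0.004,0,0.19],[-0.004,0,0.26],[-0.004,0,0.32],[-0.004,0,0.342],[-0.004,0,0.342],[-0.004,0,0.342]],"yaw":[0,0,0,0,0,0,0,0],"jaw":[0.4,0.4,0.4,0.4,0.4,0.4,0.4,0.4]}' 5;  python3 - <<'E'
from h import *
t=ctrl.get_image("top");s=ctrl.get_image("side")
cv2.imwrite("pics/knob.png",cv2.resize(s["pixels"][170:270,200:320],(720,600),interpolation=cv2.INTER_CUBIC))
E
```

```text
time: 15.6
position: [0.619, 0.0493, 0.3327]
tool_rot: [-0.236, 3.132, 0.0]
ft_force: [-0.2, -0.2, 0.3]
grip_width: 0.599
grip_force: 0.0
```

View pics/knob.png

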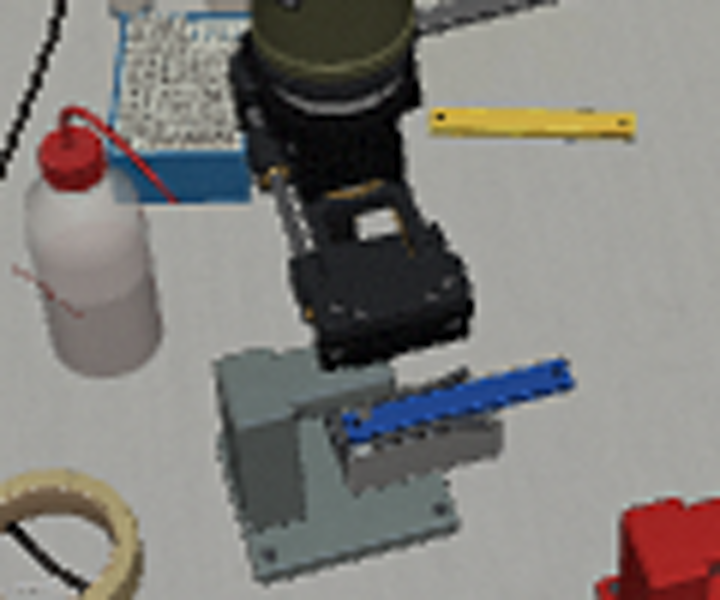

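The gripper is over the knob, the bar is lying in the rest (345,425)–(570,375), and nothing is touching. Closing lightly.

```bash
python3 -m jog '{"translation":[[0,0,0],[0,0,0],[0,0,0],[0,0,0],[0,0,0]],"yaw":[0,0,0,0,0],"jaw":[0.6,0.75,0.85,0.85,0.85]}' 5; python3 -m jog '{"translation":[[0,0,0],[0,0,0],[0,0,0]],"yaw":[0,0,0],"jaw":[0.9,0.9,0.9]}' 15
```

```text
time: 16.32
position: [0.6188, 0.0489, 0.3322]
tool_rot: [-0.235, 3.133, -0.001]
ft_force: [0.3, -1.5, 0.6]
grip_width: 0.297
grip_force: 5.0
time: 16.7
position: [0.6188, 0.0491, 0.3322]
tool_rot: [-0.235, 3.133, -0.001]
ft_force: [0.0, -3.0, 0.1]
grip_width: 0.292
grip_force: 15.0
```

```bash
python3 -m jog '{"translation":[[0,0,0.0011],[0,0,0.0022],[0,0,0.0034],[0,0,0.0045],[0,0,0.0056],[0,0,0.0068],[0,0,0.0079],[0,0,0.009]],"yaw":[0.03,0.06,0.09,0.12,0.15,0.18,0.21,0.24],"jaw":[0.9,0.9,0.9,0.9,0.9,0.9,0.9,0.9]}' 15; python3 -c "
from h import *
s=ctrl.get_state();print(s['torque'],s['ft_force'],s['joint_positions'].round(2))"
```

```text
time: 17.7
position: [0.6189, 0.0493, 0.3305]
tool_rot: [0.938, 2.998, 0.0]
ft_force: [0.9, -2.0, 0.1]
grip_width: 0.293
grip_force: 15.0
[-0.41125131 -0.18660968  0.03178403] [ 0.94491133 -2.00524829  0.070031  ] [-0.77  0.39  0.81  1.65 -0.29  1.23  1.07]
```

```bash
python3 -m jog '{"translation":[[0,0,0.0011],[0,0,0.0022],[0,0,0.0034],[0,0,0.0045],[0,0,0.0056],[0,0,0.0056]],"yaw":[0.03,0.06,0.09,0.12,0.15,0.15],"jaw":[0.9,0.9,0.9,0.9,0.9,0.9]}' 15|egrep "pos|ft"; for i in 1 2; do python3 -c "
from h import *
s=ctrl.get_state();print(s['torque'].round(3),s['joint_positions'][6])"; python3 -m jog '{"translation":[[0,0,0.0008],[0,0,0.0016],[0,0,0.0016]],"yaw":[0.02,0.04,0.04],"jaw":[0.9,0.9,0.9]}' 15|egrep "pos|ft|rot"; done;  python3 -c "
from h import *
s=ctrl.get_state();print(s['torque'].round(3))"
```

```text
position: [0.619, 0.0495, 0.3293]
ft_force: [0.5, -0.9, 0.5]
[-0.451 -0.403 -0.066] 0.6396591530089984
position: [0.619, 0.0495, 0.3291]
tool_rot: [1.771, 2.594, 0.001]
ft_force: [1.6, -2.0, 0.3]
[-0.453 -0.517 -0.024] 0.5261698584419829
position: [0.619, 0.0494, 0.3288]
tool_rot: [1.931, 2.477, 0.001]
ft_force: [0.8, -1.8, 0.5]
[-0.433 -0.572 -0.026]
```

```bash
for i in 1 2 3; do python3 -m jog '{"translation":[[0,0,0.0008],[0,0,0.0015],[0,0,0.0015]],"yaw":[0.02,0.04,0.04],"jaw":[0.9,0.9,0.9]}' 15|egrep "pos|ft|rot";  python3 -c "
from h import *
s=ctrl.get_state();print(s['torque'].round(3))"; done
```

```text
position: [0.6191, 0.0494, 0.3286]
tool_rot: [2.082, 2.351, 0.001]
ft_force: [2.5, -1.0, 0.1]
[-0.508 -0.671 -0.026]
position: [0.6191, 0.0493, 0.3284]
tool_rot: [2.226, 2.216, 0.001]
ft_force: [2.9, -1.1, 2.1]
[-0.541 -0.698  0.041]
position: [0.6191, 0.0493, 0.3282]
tool_rot: [2.36, 2.072, 0.002]
ft_force: [1.9, -1.6, 2.9]
[-0.595 -0.746  0.022]
```

```bash
for i in 1 2; do python3 -m jog '{"translation":[[0,0,-0.0005],[0,0,-0.0005],[0,0,-0.0005]],"yaw":[0.02,0.04,0.04],"jaw":[0.9,0.9,0.9]}' 15|egrep "pos|ft|rot";  python3 -c "
from h import *
import numpy as np
for k in range(1): s=ctrl.get_state();print(s['torque'].round(3))"; done
```

```text
position: [0.6191, 0.0493, 0.3282]
tool_rot: [2.486, 1.92, 0.001]
ft_force: [3.1, -1.6, 2.5]
[-0.631 -0.871  0.056]
position: [0.619, 0.0493, 0.3282]
tool_rot: [2.601, 1.76, 0.001]
ft_force: [3.3, -2.6, 2.4]
[-0.703 -0.923  0.028]
```

```bash
for i in 1 2 3; do python3 -m jog '{"translation":[[0,0,-0.0004],[0,0,-0.0008],[0,0,-0.0008]],"yaw":[0.02,0.04,0.04],"jaw":[0.9,0.9,0.9]}' 15|egrep "pos|ft|rot";  python3 -c "
from h import *
s=ctrl.get_state();print(s['torque'].round(3),s['joint_positions'][6].round(2))"; done
```

```text
position: [0.619, 0.0492, 0.3282]
tool_rot: [2.707, 1.593, 0.001]
ft_force: [3.5, -2.9, 2.3]
[-0.84  -1.015 -0.002] -0.26
position: [0.6189, 0.0492, 0.3283]
tool_rot: [2.802, 1.42, 0.001]
ft_force: [3.3, -3.0, 2.8]
[-8.890e-01 -1.004e+00 -1.000e-03] -0.37
position: [0.6189, 0.0492, 0.3284]
tool_rot: [2.885, 1.241, 0.001]
ft_force: [3.9, -3.1, 1.7]
[-0.887 -1.101 -0.003] -0.49
```

```bash
for i in 1 2; do python3 -m jog '{"translation":[[0,0,-0.0003],[0,0,-0.0006],[0,0,-0.0009],[0,0,-0.0012]],"yaw":[0.03,0.06,0.09,0.12],"jaw":[0.9,0.9,0.9,0.9]}' 15|egrep "pos|ft|rot";  python3 -c "
from h import *
s=ctrl.get_state();print(s['torque'].round(3),s['joint_positions'][6].round(2))"; done
```

```text
position: [0.6188, 0.049, 0.3285]
tool_rot: [3.068, 0.674, 0.0]
ft_force: [4.5, -2.9, 1.5]
[-0.959 -1.029  0.107] -0.85
position: [0.6187, 0.049, 0.3286]
tool_rot: [3.14, 0.087, -0.0]
ft_force: [4.1, -3.4, -0.9]
[-0.967 -0.942  0.088] -1.22
```

Torque reads a steady 0.09–0.10 N·m with axial force near zero, so the ratchet is slipping. Letting go.

```bash
python3 -m jog '{"translation":[[0,0,0],[0,0,0],[0,0,0],[0,0,0],[0,0,0],[0,0,0]],"yaw":[0,0,0,0,0,0],"jaw":[0.85,0.6,0.4,0.4,0.4,0.4]}' 5; python3 -m jog '{"translation":[[0,0,-0.1],[0,0,-0.25],[0,0,-0.4],[0,0,-0.5],[0,0,-0.5]],"yaw":[0,0,0,0,0],"jaw":[0.4,0.4,0.4,0.4,0.4]}'; python3 -c "
from h import *
s=ctrl.get_state();R=Ro.from_rotvec(s['tool_rot']).as_matrix();print(R[:,0].round(2),R[:,1].round(2))
print('world +y in tool/0.2m:',(R.T@[0,.2,0]/.2).round(2),'-x',(R.T@[-.15,0,0]/.2).round(2))"
```

```text
time: 23.95
position: [0.6187, 0.0495, 0.3288]
tool_rot: [-3.14, -0.088, 0.001]
ft_force: [-0.4, -0.1, 0.7]
grip_width: 0.593
grip_force: 0.0
time: 24.58
position: [0.6191, 0.0489, 0.4309]
tool_rot: [-3.139, -0.088, -0.005]
ft_force: [0.5, 0.0, 0.5]
grip_width: 0.598
grip_force: 0.0
[1.   0.06 0.  ] [ 0.06 -1.   -0.  ]
world +y in tool/0.2m: [ 0.06 -1.    0.  ] -x [-0.75 -0.04 -0.  ]
```

Back off toward the robot for a clear view and check.

```bash
python3 -m jog '{"translation":[[-0.2,0,0],[-0.4,0,0],[-0.6,0,0],[-0.75,0,0],[-0.75,0,0],[-0.75,0,0]],"yaw":[0,0,0,0,0,0],"jaw":[0.4,0.4,0.4,0.4,0.4,0.4]}' | grep pos
python3 - <<'E'
from h import *
t=ctrl.get_image("top");s=ctrl.get_image("side");cr=[]
for im in(t,s):
    m=blue(im);n,lab,ss,ce=cv2.connectedComponentsWithStats(m.astype(np.uint8))
    print([(ss[i].tolist(),ce[i].round(1)) for i in range(1,n) if ss[i][4]>100])
a,b=t["pixels"],s["pixels"];b0=cv2.imread("pics/side0.png");a0=cv2.imread("pics/top0.png")
f=lambda x,r,c:cv2.resize(x[r:r+60,c:c+80],(400,300),interpolation=cv2.INTER_CUBIC)
cv2.imwrite("pics/fin.png",np.vstack([np.hstack([f(a0,175,235),f(b0,200,230)]),np.hstack([f(a,175,235),f(b,200,230)])]))
E
```

```text
position: [0.4691, 0.0412, 0.4286]
[([401, 64, 32, 15, 308], array([415.8,  70.8])), ([358, 149, 47, 38, 137], array([372.5, 175.1])), ([273, 203, 10, 25, 164], array([277.7, 214.8]))]
[([275, 81, 17, 16, 154], array([282.7,  89.5])), ([224, 195, 17, 9, 126], array([233.3, 198.7])), ([257, 230, 39, 14, 181], array([276.9, 236.1]))]
```

View pics/fin.png

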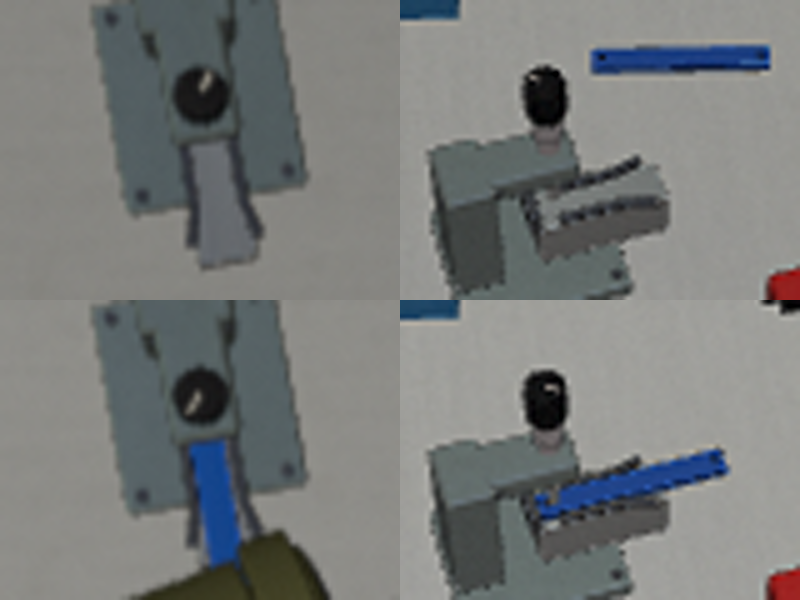

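The white line turned by about 185°, matching the tool turn, so the fingers didn't slip. The bar hasn't moved (side centroid still about (277,236)), and the arm is clear.

```bash
python3 -c "
from bench import ctrl
print(ctrl.close_job())"
```

```text
the job is handed in; nothing more can be done
None
```

The job is handed in: the blue bar is home against the end stop, and I turned the knob until the ratchet slipped (0.09–0.10 N m), then let go with the arm clear. The clamp force on the bar was not measured directly; I estimate 13–15.5 N.

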